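# Press the workshop switches in starting order

## Robot

A 6-joint arm with a two-finger parallel gripper is mounted at the origin on the work surface. World frame = base frame: x ahead of the robot, y to its left, z up, the work surface at z = 0. Lengths are in m, angles in rad, forces in N, time in s.
With the tool pointing down it reaches from about 0.325 to 0.85 m from the base axis. Payload 15.5 kg.
Tool frame: the origin (TCP) lies midway between the tips of the shut fingers; the grasp point (between the pads) lies 19 mm behind it; z points along the fingers, y is the line along which they close (so a half turn about z gives the same grasp; the last joint's range is limited). The gripper opens to 91 mm and grips with 3 to 60 N. Pads are 32 mm wide; open, the fingers measure 118 mm over their backs; the gripper's body (76 mm by 178 mm) begins 60 mm behind the grasp point.
Start: joints at [1.157, 0.494, 1.345, -0, 1.302, -0.096], TCP at [0.196, 0.594, 0.214] pointing down, gripper open.
Joint ranges: [-2.91, 2.91], [-0.82, 2.16], [0.22, 2.67], [-1.22, 4.37], [0.12, 2.79], [-3.08, 3.08]. Speed limits (rad/s): [1.89, 1.89, 2.57, 3.01, 3.01, 3.01].

## Interface

Orientations are given as a unit quaternion [x, y, z, w].
In Python, from cell import bot gives the robot as it stands. The module is installed in compiled form; this text tells all that it offers.
- The arm moves only by the tool step_arm, never from a script. Its argument "targets" is one flat list of numbers, 4 for each row, row after row: the shift along the tool's x, y, z normalised to -1 to 1, where 1 is 120 mm, then the turn about the tool's z normalised to -1 to 1, where 1 is 60 degrees. In form: [dx, dy, dz, twist, dx, dy, dz, twist, ...]. A call has 1 to 5 rows; each row is the pose to reach, as a shift and turn from the pose commanded when the call began, along the tool's axes at that moment; what a row does not reach only later rows make up. A row lasts 1/8 s, in which the tool goes at most 62.5 mm and 10.7 degrees, less where a joint would pass 70% of its speed; a pose out of reach is approached as far as the arm can. A call with a number of a shift or a turn outside -1 to 1 is refused whole. A call with a gripper value outside its range is refused whole. "gripper" is the opening, from 0 (shut) to 1 (fully open), set as the call begins (left out, the last holds). The fingers move at their own pace and stop on an object; "squeeze" is the grip in N (left out, the last holds). Time passes only in rows, so rows that repeat a pose let the fingers close. It gives the time, the measured TCP pose, the force, the opening and the grip force at its end, in the units of the state.
- bot.get_state(): the state, without advancing time (a new reading comes with each control period).
- bot.capture(name): name is "scene" or "top"; returns the picture (400x640x3 uint8, blue, green, red); there is no depth.
- bot.camera_params(name): a dict with "vertical_fov" (degrees; the focal length in pixels is half the picture's height over the tangent of half this angle, whatever the lens; pixels are square), "cx", "cy" (the principal point, pixels), "extrinsics" (4x4, takes a point from camera to world coordinates). Camera axes: x right, y up, looking along -z (the intrinsics and any distortion apply to the point x, -y, -z); pixel columns grow to the right and rows downward; lengths in m; the calibration is good to about 2 mm. A picture is of the moment at which its call begins. camera_params takes no time and is no camera call.
- bot.hand_in(): hands the job in; it is judged then, once.
The state is a dict: "t": time; "joints": joint angles; "joint_velocities": joint speeds; "joint_torque": joint torques, N m; "position": TCP position; "ee_rot": TCP orientation; "ft_force": force on the tool from outside, world axes, zero at the start; "moment": the same for the moment, N m; "grip_width": opening from 0.0 (shut) to 1.0 (fully open); "grip_force": force on a finger pad.
Only numpy, scipy, OpenCV 4.12 (cv2) and the standard library are available. Lean on these libraries where they do the work, as an engineer would, in place of code of your own. Each camera call takes 0.05 s, during which the arm holds its last target. There are 200 camera calls.

## Task

Start up the turning corner by pressing three switch caps gently with the fingertips, each fully down until it stays there, in this order: the extractor's round cap, then the work lamp's square cap, then the lathe's long narrow bar cap. Leave the mushroom-shaped emergency stop unpressed, and leave all the pods and the other things on the bench standing where they are: nothing is picked up or pushed aside.

Things in the scene. Friction and masses are not known exactly. Their poses are not given: they have to be found in the camera images.
- round_pod: The extractor's pod. Switch pod, a loose flat grey box 66 x 66 mm with rounded edges on a rubber foot, 0.25 to 0.5 kg; its top face is 30 mm above the bench. Origin: centre of its underside; z up, x and y along its sides. From the middle of its top stands a black round cap, 36 mm across and 20 mm proud (top 50 mm above the bench).
- round_switch (a joint): Latching travel of that pod's cap: 0 = up, grows as it is pressed straight down, 0.010 m at the end stop (fully down). Starts at 0 to 0.001. It yields at about 3 N and stays where it is pushed. There the cap is cushioned: over 5 N it gives up to 6 mm more (0.8 N per mm; not counted in this value) and comes back when let go. Latched, its top is 10 mm above the pod's face.
- round_top (a point): Centre of the round cap's top face, where to press; it sinks with the cap.
- square_pod: The work lamp's pod. Switch pod, a loose flat grey box 66 x 66 mm with rounded edges on a rubber foot, 0.25 to 0.5 kg; its top face is 30 mm above the bench. Origin: centre of its underside; z up, x and y along its sides. From the middle of its top stands a black square cap, 36 x 36 mm and 20 mm proud (top 50 mm above the bench).
- square_switch (a joint): Latching travel of that pod's cap: 0 = up, grows as it is pressed straight down, 0.010 m at the end stop (fully down). Starts at 0 to 0.001. It yields at about 3 N and stays where it is pushed. There the cap is cushioned: over 5 N it gives up to 6 mm more (0.8 N per mm; not counted in this value) and comes back when let go. Latched, its top is 10 mm above the pod's face.
- square_top (a point): Centre of the square cap's top face, where to press; it sinks with the cap.
- bar_pod: The lathe's pod. Switch pod, a loose flat grey box 66 x 66 mm with rounded edges on a rubber foot, 0.25 to 0.5 kg; its top face is 30 mm above the bench. Origin: centre of its underside; z up, x and y along its sides. From the middle of its top stands a black narrow bar cap, 56 mm along the pod's x by 16 mm along its y, 20 mm proud (top 50 mm above the bench).
- bar_switch (a joint): Latching travel of that pod's cap: 0 = up, grows as it is pressed straight down, 0.010 m at the end stop (fully down). Starts at 0 to 0.001. It yields at about 3 N and stays where it is pushed. There the cap is cushioned: over 5 N it gives up to 6 mm more (0.8 N per mm; not counted in this value) and comes back when let go. Latched, its top is 10 mm above the pod's face.
- bar_top (a point): Centre of the bar cap's top face, where to press; it sinks with the cap.
- stop_pod: The emergency-stop pod. Switch pod, a loose flat grey box 66 x 66 mm with rounded edges on a rubber foot, 0.25 to 0.5 kg; its top face is 30 mm above the bench. Origin: centre of its underside; z up, x and y along its sides. From the middle of its top stands a black mushroom-shaped button with a domed head 46 mm across, its crown 64 mm above the bench. Not to be pressed.
- stop_cap (a joint): Travel of the mushroom button: 0 = up, 0.006 m = pressed; a spring (2 N preload, 0.5 N/mm) returns it.
- bowl_blank: Bystander: loose roughed-out wooden bowl blank, 100 mm across at the top, 45 mm high. Origin: centre of its underside, z up.
- sanding_block: Bystander: loose cork sanding block, 65 (x) x 105 (y) x 40 mm high. Origin: centre of its underside, z up.
- drill_chuck: Bystander: loose steel drill chuck standing on end, 53 mm across, 64 mm high. Origin: centre of its underside, z up.
- spindle_blank: Bystander: loose square wooden spindle blank lying down, 35 (x) x 200 (y) x 35 mm high. Origin: centre of its underside, z up.
Things that resemble listed ones, but are neither listed nor needed, are in the scene too. Leave any pink, turquoise or white look-alike of the square_pod alone.

How it is judged:
By the outcome, as a careful person would: the job done as asked, in the order asked, and still so for the second after the job is handed in, with the robot touching nothing.
It also fails if it takes over 51 s, if anything falls off the work surface, if the arm or the gripper's body presses on something with over 40 N, if the wrist force passes 120 N, or if a joint passes its speed limit or range.

## Working session

There is one attempt and no reset: what is moved stays moved. The work goes in short steps, Python scripts to look and compute and a tool call to move; the robot and the scene stay as the last step left them, time stands still between calls to the robot, and variables do not carry over. Pictures are saved under pics/ and viewed, at most 10 in all, crops included, and the job is handed in when it is done.

Besides the shell and the picture viewer there is one more tool, called after "Request:" by a JSON object that holds its "method" and its "body", one argument or row to a line. step_arm: Moves the arm, as the interface text tells. Scaled input: -1 to 1 covers 120 mm each way for a shift and 60 degrees each way for a turn. Its arguments: {"type":"object","properties":{"targets":{"type":"array"},"gripper":{"type":"number"},"squeeze":{"type":"number"}},"required":["targets"]}

```bash
mkdir -p pics; python3 - <<'E'
from cell import bot
import cv2,json
for n in("scene","top"):
    cv2.imwrite(f"pics/{n}0.png",bot.capture(n)); p=bot.camera_params(n); print(n,p)
s=bot.get_state(); print(s)
E
```

```text
scene {'vertical_fov': 43.39700886668753, 'cx': 320.35710694680233, 'cy': 198.51499295147568, 'extrinsics': array([[ 0.50637805, -0.52571907,  0.68352083,  1.44372238],
       [ 0.86216193,  0.29389886, -0.41267454, -0.5191415 ],
       [ 0.01606489,  0.79827497,  0.6020789 ,  0.78012737],
       [ 0.        ,  0.        ,  0.        ,  1.        ]])}
top {'vertical_fov': 44.24896602465315, 'cx': 318.9874335911726, 'cy': 201.85780297347154, 'extrinsics': array([[ 3.55310359e-02,  9.75375089e-01, -2.17671727e-01,
         3.72142496e-01],
       [-9.99368551e-01,  3.47242413e-02, -7.53170823e-03,
        -4.74861406e-03],
       [ 2.12244989e-04,  2.17801888e-01,  9.75992978e-01,
         1.12595444e+00],
       [ 0.00000000e+00,  0.00000000e+00,  0.00000000e+00,
         1.00000000e+00]])}
{'t': 0.1, 'joints': array([ 1.15648825e+00,  4.94120394e-01,  1.34607744e+00,  2.04414706e-05,
        1.30249899e+00, -9.55094741e-02]), 'joint_velocities': array([ 0.00071879, -0.00156292, -0.00341334,  0.0005264 , -0.00033952,
       -0.001393  ]), 'joint_torque': array([ 3.65298816e-03, -8.80243993e+01, -3.82556748e+01,  7.09365774e-02,
        4.81291884e-02, -7.36787501e-05]), 'position': array([0.19574688, 0.59319026, 0.21339549]), 'ee_rot': array([ 1.58727808e-01,  9.87322226e-01, -5.31760865e-04, -1.48747453e-04]), 'ft_force': array([0.31132712, 0.03570873, 0.21608575]), 'moment': array([-0.08388805,  0.03136441, -0.01828346]), 'grip_force': 0.0, 'grip_width': 0.9985903148150617}
```

View pics/scene0.png

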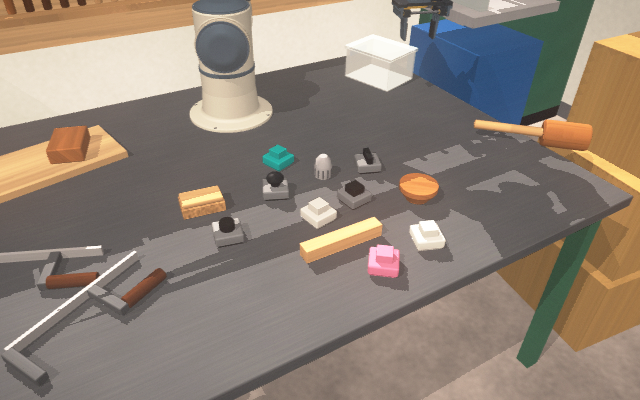

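View pics/top0.png

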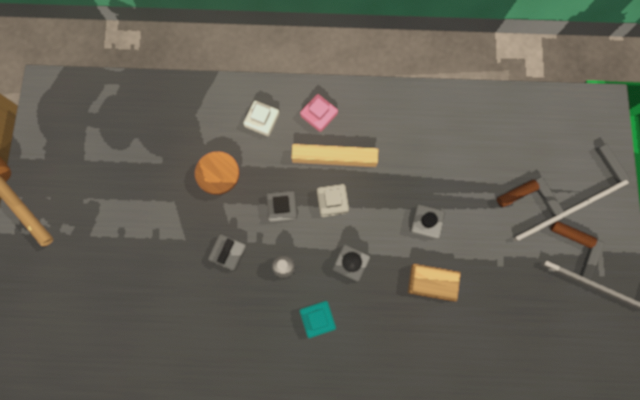

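The scene view shows grey pods at: round (227,226), mushroom (275,183), square (354,190) and bar (367,158). In the top view they are round (430,220), mushroom (352,262), square (281,205) and bar (228,252).

What could be mistaken for the ones I want (top-view pixels):
- **Square pod:** white (262,116), pink (319,111), off-white (333,200) and turquoise (318,320) look-alikes. I choose the grey pod with the black square cap at (281,205).
- **Round cap:** the mushroom at (352,262). I choose the flat cap at (430,220).

Next is one close crop to check these choices, plus dark masks.

```bash
cat > h.py <<'E'
import cv2,numpy as np
from cell import bot
def ray(n,u,v):
    p=bot.camera_params(n);f=200/np.tan(np.radians(p["vertical_fov"])/2)
    E=np.array(p["extrinsics"]);d=E[:3,:3]@np.array([(u-p["cx"])/f,-(v-p["cy"])/f,-1]);return E[:3,3],d
def plane(n,uv,z):
    o,d=ray(n,*uv);return o+d*(z-o[2])/d[2]
def tri(a,b):
    o1,d1=ray("scene",*a);o2,d2=ray("top",*b)
    t=np.linalg.lstsq(np.c_[d1,-d2],o2-o1,rcond=None)[0]
    p,q=o1+t[0]*d1,o2+t[1]*d2;return (p+q)/2,np.linalg.norm(p-q)
E
python3 - <<'E'
from h import *
S=cv2.imread("pics/scene0.png");T=cv2.imread("pics/top0.png")
P={"round":((227,226),(430,220)),"square":((354,190),(281,205)),"bar":((367,158),(228,252)),"stop":((275,183),(352,262))}
rows=[]
for im,k in((S,0),(T,1)):
    rows.append(np.hstack([cv2.resize(im[v[k][1]-22:v[k][1]+22,v[k][0]-22:v[k][0]+22],(198,198),interpolation=cv2.INTER_NEAREST) for v in P.values()]))
cv2.imwrite("pics/crop.png",np.vstack(rows))
for n,v in P.items():
    for im,k in((S,0),(T,1)):
        x,y=v[k];g=im[y-22:y+22,x-22:x+22].max(2)
        m=(g<38).astype(np.uint8)
        c,_=cv2.findContours(m,0,2)
        for q in sorted(c,key=cv2.contourArea)[-2:]:
            if cv2.contourArea(q)>8:
                r=cv2.minAreaRect(q);M=cv2.moments(q)
                print(n,"ST"[k],cv2.contourArea(q),np.round([M["m10"]/M["m00"]+x-22,M["m01"]/M["m00"]+y-22],1),np.round(r[1],1),round(r[2]), "bb",cv2.boundingRect(q+np.array([x-22,y-22])))
E
```

```text
round T 110.0 [428.8 219.6] [11.3 12.7] 45 bb (423, 214, 13, 13)
```

View pics/crop.png

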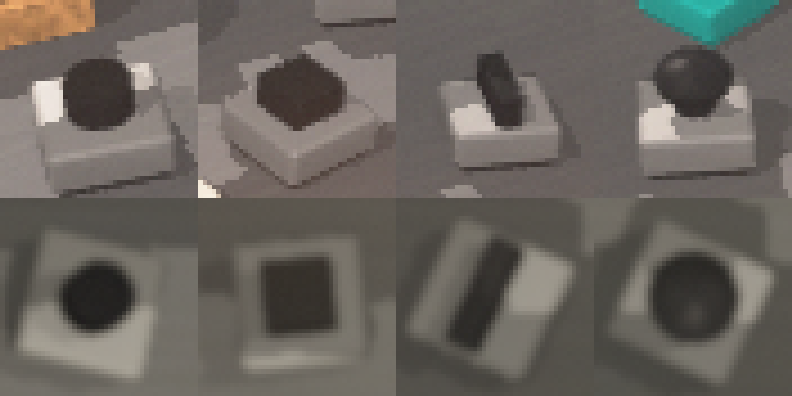

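The crops confirm all four: a flat round cap, a square cap, a bar cap and the domed mushroom, each on a grey pod. Next I segment the dark caps by an Otsu threshold within each pod and triangulate the silhouette centroids. Those should come out about mid-cap, z ≈ 0.04.

```bash
python3 - <<'E'
from h import *
S=cv2.imread("pics/scene0.png");T=cv2.imread("pics/top0.png")
P={"round":((225,224),(429,220)),"square":((355,188),(281,205)),"bar":((368,155),(228,252)),"stop":((275,179),(352,262))}
for n,v in P.items():
    C=[]
    for im,k in((S,0),(T,1)):
        x,y=v[k];h=15;g=im[y-h:y+h,x-h:x+h].max(2)
        g=cv2.resize(g,None,fx=4,fy=4,interpolation=cv2.INTER_CUBIC)
        lo,hi=g[56:64,56:64].mean(),np.percentile(g,50)
        th=lo+ (0.5*(hi-lo))
        _,l,st,ce=cv2.connectedComponentsWithStats((g<th).astype(np.uint8))
        i=l[60,60];q=cv2.findContours((l==i).astype(np.uint8),0,2)[0][0]
        c=(ce[i]-1.5)/4+[x-h,y-h];C.append(c);r=cv2.minAreaRect(q)
        print(n,"ST"[k],round(lo),round(hi),"c",np.round(c,1),"bb",np.round(st[i,:4]/4,1),"rect",np.round(np.array(r[1])/4,1),round(r[2]))
        if k:
            bp=(cv2.boxPoints(r)-1.5)/4+[x-h,y-h]
            b=np.array([plane("top",p,.05)[:2] for p in bp]);e=[b[1]-b[0],b[2]-b[1]]
            print("   box mm",[round(1e3*np.linalg.norm(a)) for a in e],"ang",[round(np.degrees(np.arctan2(a[1],a[0]))) for a in e],"plane.04",np.round(plane("top",c,.04),4))
    X,r=tri(*C);print("   tri",np.round(X,4),"gap",round(r,4))
s=bot.get_state();from scipy.spatial.transform import Rotation as R
print(R.from_quat(s["ee_rot"]).as_matrix().round(3),s["t"])
E
```

```text
round S 60 126 c [226.4 224.3] bb [ 8.8  7.5 16.5 16.5] rect [16.1 15.6] 84
round T 35 114 c [428.9 219.3] bb [ 7.   7.2 16.8 15.2] rect [14.3 16. ] 53
   box mm [37, 31] ang [-52, -144] plane.04 [ 0.583  -0.2443  0.04  ]
   tri [ 0.5826 -0.2463  0.0387] gap 0.0036
square S 66 111 c [354.2 188. ] bb [ 5.   7.  19.5 16.8] rect [18.9 15. ] 35
square T 54 101 c [280.7 204.4] bb [ 7.   6.2 16.5 17.2] rect [16.3 15.6] 84
   box mm [35, 38] ang [-82, -172] plane.04 [0.6055 0.09   0.04  ]
   tri [0.605  0.0886 0.0378] gap 0.0036
bar S 65 104 c [367.6 155.3] bb [ 9.5  7.2 11.  17.2] rect [18.  8.] 65
bar T 51 99 c [224.9 251.2] bb [ 4.2  2.  16.2 25. ] rect [ 8.4 25.8] 25
   box mm [56, 19] ang [-21, -113] plane.04 [0.4952 0.2078 0.04  ]
   tri [0.4944 0.2064 0.0384] gap 0.0038
stop S 63 106 c [274.8 178.3] bb [ 5.8  7.2 18.2 15.8] rect [15.9 16.1] 45
stop T 55 88 c [351.4 261.5] bb [ 5.8  5.2 18.5 19.2] rect [19.  18.2] 90
   box mm [40, 41] ang [-88, -179] plane.04 [ 0.4824 -0.0724  0.04  ]
   tri [ 0.4811 -0.0733  0.0466] gap 0.003
[[-0.95   0.313 -0.   ]
 [ 0.313  0.95  -0.001]
 [ 0.    -0.001 -1.   ]] 0.1
```

The triangulation agrees with the spec: mid-cap z is about 0.038, rays miss by about 3.6 mm, and the box sizes are about 36 mm and 56x19 mm. Targets in world coordinates:

| Cap | x | y |
|---|---|---|
| round | 0.583 | -0.245 |
| square | 0.605 | 0.089 |
| bar | 0.495 | 0.207 |

The tool's x axis is already along the bar. Going to the round cap needs tool shifts of about (-0.630, -0.675) m, so I'll close the fingers and move there in parts.

Request:
{"method": "step_arm", "body": {
  "targets": [-0.29,-0.31,0.03,0,-0.58,-0.62,0.07,0,-0.875,-0.938,0.1,0],
  "gripper": 0
}}

```text
t: 0.48
position: [0.2605, 0.4522, 0.2015]
ee_rot: [0.158, 0.987, -0.0, -0.0]
ft_force: [1.0, -0.5, -0.4]
grip_width: 0.702
grip_force: 0.0
```

Request:
{"method": "step_arm", "body": {
  "targets": [-0.29,-0.31,0.03,0,-0.58,-0.62,0.07,0,-0.875,-0.938,0.1,0]
}}

```text
t: 0.85
position: [0.3251, 0.3124, 0.1897]
ee_rot: [0.159, 0.987, -0.0, -0.0]
ft_force: [0.8, -0.2, 0.3]
grip_width: 0.371
grip_force: 0.0
```

Request:
{"method": "step_arm", "body": {
  "targets": [-0.29,-0.31,0.03,0,-0.58,-0.62,0.07,0,-0.875,-0.938,0.1,0]
}}

```text
t: 1.23
position: [0.3896, 0.1726, 0.1777]
ee_rot: [0.159, 0.987, 0.0, -0.0]
ft_force: [1.1, 0.5, -0.6]
grip_width: 0.043
grip_force: 0.0
```

Request:
{"method": "step_arm", "body": {
  "targets": [-0.29,-0.31,0.03,0,-0.58,-0.62,0.07,0,-0.875,-0.938,0.1,0]
}}

```text
t: 1.6
position: [0.454, 0.0327, 0.1657]
ee_rot: [0.159, 0.987, 0.0, -0.0]
ft_force: [0.5, 0.6, 0.1]
grip_width: 0.002
grip_force: 0.0
```

Request:
{"method": "step_arm", "body": {
  "targets": [-0.29,-0.31,0.03,0,-0.58,-0.62,0.07,0,-0.875,-0.938,0.1,0,-0.875,-0.938,0.1,0]
}}

```text
t: 2.1
position: [0.5192, -0.1085, 0.1534]
ee_rot: [0.16, 0.987, -0.0, 0.0]
ft_force: [0.3, 0.5, -0.2]
grip_width: 0.005
grip_force: 0.0
```

Request:
{"method": "step_arm", "body": {
  "targets": [-0.29,-0.3,0.1,0,-0.58,-0.6,0.3,0,-0.861,-0.914,0.5,0,-0.861,-0.914,0.61,0,-0.861,-0.914,0.61,0]
}}

```text
t: 2.72
position: [0.5806, -0.2408, 0.0796]
ee_rot: [0.159, 0.987, 0.001, -0.001]
ft_force: [0.2, 0.3, -0.4]
grip_width: 0.003
grip_force: 0.0
```

```bash
python3 - <<'E'
from h import *
S=bot.capture("scene");T=bot.capture("top");print(bot.get_state()["position"])
a=cv2.resize(S[165:255,165:285],(480,360),interpolation=2);b=cv2.resize(T[165:285,385:475],(270,360),interpolation=2)
cv2.imwrite("pics/r1.png",np.hstack([a,b]))
E
```

```text
[ 0.58149175 -0.24073915  0.08120382]
```

View pics/r1.png

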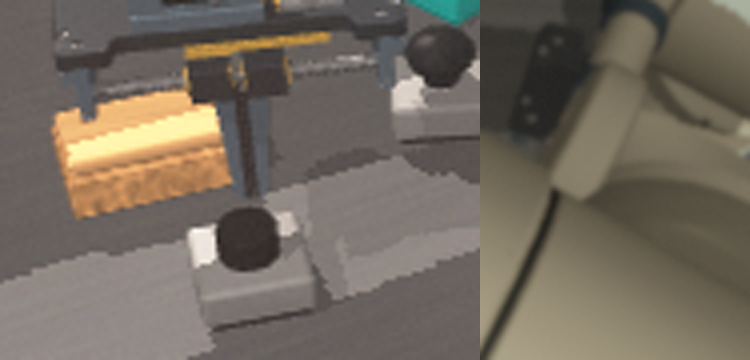

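The tip of the closed fingers is at crop (253,193), just above and behind the round cap at crop (248,240). The body's side parts clear the sanding block and the mushroom. A quick check of tip pixel against cap before descending.

```bash
python3 - <<'E'
from h import *
print(plane("scene",(165+253/4,165+194/4),.080))
print(np.mean([bot.get_state()["position"] for _ in range(5)],0))
S=cv2.imread("pics/scene0.png")
# cap top centre: project candidate (x,y,.05) for check
p=bot.camera_params("scene");E=np.array(p["extrinsics"]);f=200/np.tan(np.radians(p["vertical_fov"])/2)
for X in([.583,-.245,.05],[.583,-.245,.04],[.5815,-.2407,.08]):
    c=np.linalg.inv(E)@np.r_[X,1];print(X,p["cx"]+f*c[0]/-c[2],p["cy"]-f*c[1]/-c[2])
E
```

```text
[ 0.59682644 -0.24533969  0.08      ]
[ 0.58149175 -0.24073915  0.08120382]
[0.583, -0.245, 0.05] 227.31489702833437 220.4399286332901
[0.583, -0.245, 0.04] 227.73286949599702 223.82268568319319
[0.5815, -0.2407, 0.08] 227.5847046350233 209.12898812523045
```

Request:
{"method": "step_arm", "body": {
  "targets": [-0.022,-0.028,0.1,0,-0.022,-0.028,0.18,0,-0.022,-0.028,0.21,0,-0.022,-0.028,0.21,0]
}}

```text
t: 3.32
position: [0.583, -0.2458, 0.0552]
ee_rot: [0.159, 0.987, 0.0, -0.0]
ft_force: [0.5, -1.1, -0.1]
grip_width: 0.002
grip_force: 0.0
```

Request:
{"method": "step_arm", "body": {
  "targets": [0,0,0.03,0,0,0,0.06,0,0,0,0.09,0,0,0,0.11,0,0,0,0.125,0]
}}

```text
t: 3.95
position: [0.5834, -0.2461, 0.0405]
ee_rot: [0.159, 0.987, -0.0, 0.0]
ft_force: [0.3, -0.5, 2.1]
grip_width: 0.002
grip_force: 1.4
```

Request:
{"method": "step_arm", "body": {
  "targets": [0,0,0.01,0,0,0,0.02,0,0,0,0.03,0,0,0,0.03,0,0,0,0.03,0]
}}

```text
t: 4.58
position: [0.5834, -0.2461, 0.0372]
ee_rot: [0.159, 0.987, -0.0, 0.0]
ft_force: [-0.5, 0.0, 7.6]
grip_width: 0.003
grip_force: 3.6
```

Force is 7.6 N at z = 0.037, above the 5 N cushion threshold, so the round cap has reached its end stop. I'll lift and go to the square cap.

Request:
{"method": "step_arm", "body": {
  "targets": [0,0,-0.1,0,0,0,-0.4,0,0,0,-0.7,0,0,0,-0.7,0]
}}

```text
t: 5.08
position: [0.5845, -0.2467, 0.1241]
ee_rot: [0.159, 0.987, -0.001, 0.002]
ft_force: [0.5, 0.1, -0.6]
grip_width: 0.005
grip_force: 0.0
```

Request:
{"method": "step_arm", "body": {
  "targets": [0.08,0.3,0,0,0.16,0.6,0,0,0.234,0.9,0,0]
}}

```text
t: 5.45
position: [0.5897, -0.1335, 0.1204]
ee_rot: [0.159, 0.987, 0.0, -0.001]
ft_force: [0.6, -0.4, 0.4]
grip_width: 0.003
grip_force: 0.0
```

Request:
{"method": "step_arm", "body": {
  "targets": [0.08,0.3,0,0,0.16,0.6,0,0,0.234,0.9,0,0]
}}

```text
t: 5.82
position: [0.597, -0.022, 0.1204]
ee_rot: [0.159, 0.987, -0.0, -0.001]
ft_force: [0.3, -0.8, 0.3]
grip_width: 0.004
grip_force: 0.0
```

Request:
{"method": "step_arm", "body": {
  "targets": [0.08,0.3,0,0,0.16,0.6,0,0,0.235,0.909,0,0,0.235,0.909,0,0,0.235,0.909,0,0]
}}

```text
t: 6.45
position: [0.6046, 0.0887, 0.1205]
ee_rot: [0.159, 0.987, -0.0, -0.0]
ft_force: [0.3, -0.2, 0.4]
grip_width: 0.005
grip_force: 0.0
```

```bash
python3 - <<'E'
from h import *
S=bot.capture("scene");T=bot.capture("top");print(bot.get_state()["position"])
a=cv2.resize(S[130:250,180:400],(660,360),interpolation=2)
cv2.imwrite("pics/s1.png",a)
E
```

```text
[0.60477944 0.08815252 0.12071084]
```

View pics/s1.png

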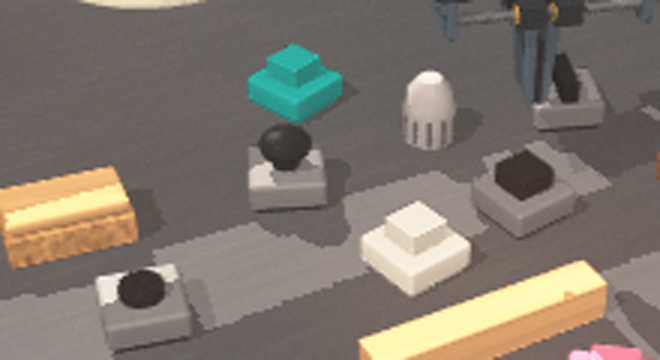

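The round cap at crop (142,288) now sits visibly lower and its pod has not moved. The fingertips hang above the square pod at crop (525,175), so I descend and press.

Request:
{"method": "step_arm", "body": {
  "targets": [0.003,0,0.2,0,0.003,0,0.4,0,0.003,0,0.52,0,0.003,0,0.55,0,0.003,0,0.55,0]
}}

```text
t: 7.18
position: [0.6049, 0.089, 0.0553]
ee_rot: [0.159, 0.987, 0.0, 0.0]
ft_force: [-0.0, 0.2, 0.4]
grip_width: 0.004
grip_force: 0.0
```

Request:
{"method": "step_arm", "body": {
  "targets": [0,0,0.03,0,0,0,0.06,0,0,0,0.09,0,0,0,0.11,0,0,0,0.12,0]
}}

```text
t: 7.8
position: [0.605, 0.0893, 0.0405]
ee_rot: [0.159, 0.987, 0.0, 0.0]
ft_force: [1.9, 0.5, 2.5]
grip_width: 0.007
grip_force: 1.3
```

Request:
{"method": "step_arm", "body": {
  "targets": [0,0,0.01,0,0,0,0.02,0,0,0,0.028,0,0,0,0.028,0,0,0,0.028,0]
}}

```text
t: 8.43
position: [0.605, 0.0893, 0.0375]
ee_rot: [0.159, 0.987, 0.0, 0.0]
ft_force: [0.5, -0.1, 6.8]
grip_width: 0.005
grip_force: 3.5
```

Force is 6.8 N, so the square cap is at its end stop. Next I lift and go to the bar, a tool shift of about (0.141, 0.077) m.

Request:
{"method": "step_arm", "body": {
  "targets": [0,0,-0.1,0,0,0,-0.4,0,0,0,-0.7,0,0,0,-0.7,0]
}}

```text
t: 8.93
position: [0.6058, 0.0894, 0.1242]
ee_rot: [0.159, 0.987, 0.0, 0.002]
ft_force: [-0.2, -0.0, 0.2]
grip_width: 0.006
grip_force: 0.0
```

Request:
{"method": "step_arm", "body": {
  "targets": [0.2,0.1,0,0,0.4,0.21,0,0,0.589,0.322,0,0]
}}

```text
t: 9.3
position: [0.548, 0.149, 0.1207]
ee_rot: [0.159, 0.987, -0.0, -0.001]
ft_force: [-0.2, -0.8, 0.1]
grip_width: 0.006
grip_force: 0.0
```

Request:
{"method": "step_arm", "body": {
  "targets": [0.2,0.1,0,0,0.4,0.21,0,0,0.589,0.323,0,0,0.589,0.323,0,0,0.589,0.323,0,0]
}}

```text
t: 9.93
position: [0.4945, 0.2071, 0.121]
ee_rot: [0.158, 0.987, -0.0, -0.0]
ft_force: [0.7, 0.2, -0.2]
grip_width: 0.005
grip_force: 0.0
```

```bash
python3 - <<'E'
from h import *
S=bot.capture("scene");s=bot.get_state();print(s["position"],s["t"])
cv2.imwrite("pics/b1.png",cv2.resize(S[100:240,190:450],(780,420),interpolation=2))
E
```

```text
[0.49474096 0.20685558 0.12102294] 9.975
```

View pics/b1.png

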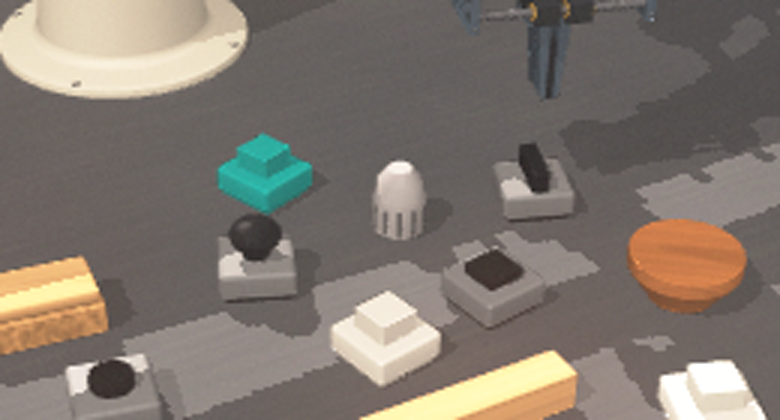

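The square cap at crop (493,268) is down and the other things are undisturbed. The tip hangs above the bar at crop (535,165), so I press it.

Request:
{"method": "step_arm", "body": {
  "targets": [0,0,0.2,0,0,0,0.4,0,0,0,0.52,0,0,0,0.55,0,0,0,0.55,0]
}}

```text
t: 10.6
position: [0.495, 0.207, 0.0554]
ee_rot: [0.159, 0.987, 0.0, 0.0]
ft_force: [-0.3, 0.0, 0.2]
grip_width: 0.005
grip_force: 0.0
```

Request:
{"method": "step_arm", "body": {
  "targets": [0,0,0.03,0,0,0,0.06,0,0,0,0.09,0,0,0,0.11,0,0,0,0.12,0]
}}

```text
t: 11.22
position: [0.4949, 0.2071, 0.0407]
ee_rot: [0.159, 0.987, 0.0, 0.0]
ft_force: [2.0, 0.9, 3.3]
grip_width: 0.003
grip_force: 1.3
```

Request:
{"method": "step_arm", "body": {
  "targets": [0,0,0.01,0,0,0,0.02,0,0,0,0.03,0,0,0,0.03,0,0,0,0.03,0]
}}

```text
t: 11.85
position: [0.4949, 0.2071, 0.0374]
ee_rot: [0.159, 0.987, 0.0, 0.0]
ft_force: [1.5, 0.7, 6.5]
grip_width: 0.002
grip_force: 3.5
```

Force is 6.5 N, so the bar is at its end stop. I'll lift clear and check.

Request:
{"method": "step_arm", "body": {
  "targets": [0,0,-0.1,0,0,0,-0.4,0,0,0,-0.8,0,0,0,-1,0,0,0,-1,0]
}}

```text
t: 12.48
position: [0.4952, 0.2072, 0.1591]
ee_rot: [0.159, 0.987, 0.001, 0.001]
ft_force: [-0.6, 0.4, -0.0]
grip_width: 0.008
grip_force: 0.0
```

```bash
python3 - <<'E'
from h import *
S=bot.capture("scene");s=bot.get_state();print(s["position"],s["ft_force"],s["t"])
cv2.imwrite("pics/e1.png",cv2.resize(S[100:290,190:450],(780,570),interpolation=2))
E
```

```text
[0.49452554 0.20700199 0.15773004] [ 0.34874545 -0.4669605  -0.82897664] 12.525
```

View pics/e1.png

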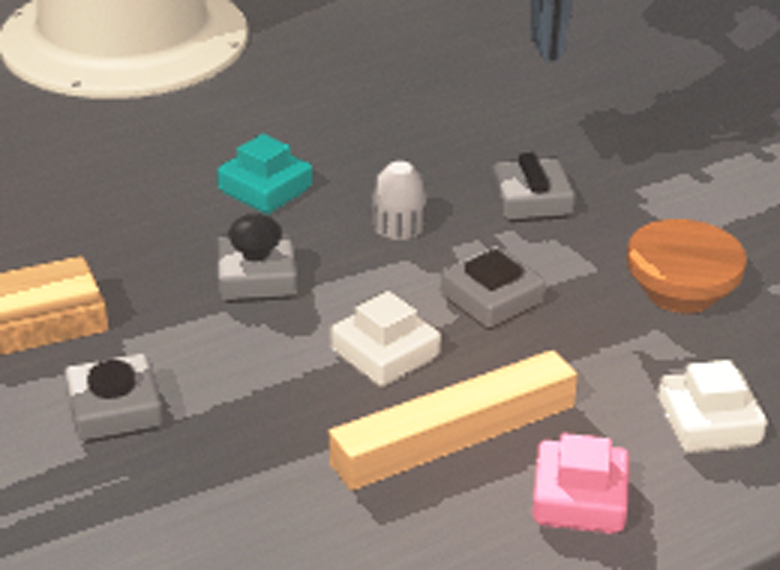

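The three caps are down: round at crop (110,378), square at (493,268) and bar at (535,170). The mushroom at (255,235) is still up, nothing has been displaced and the arm is clear, so I hand in.

```bash
python3 -c "
from cell import bot
print(bot.hand_in())"
```

```text
the job is handed in; nothing more can be done
None
```

The round, square and bar caps were pressed in that order, each to its end stop at 6.5–7.6 N; in the last picture they stay down, the emergency stop is up and nothing has moved, and the job was handed in at about 12.5 s.

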